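# Seat the flat make-up mirror on its three-point stand

## Task

Pick up the orange-framed mirror from the ledge and set it down, glass up, on the white three-point stand, centred and lined up lengthwise between the end lips so that it lies flat on all three rubber pads and cannot rock. Set it down gently, do not drop it; leave the blue comb case where it lies, and let go of the mirror.

Things in the scene. Friction and masses are not known exactly. Their poses are not given: they have to be found in the camera images.
- mirror_center (a point): Centre (half-way up) of the loose mirror: orange frame 116 x 60 x 16 mm (x, y, z), 0.1 to 0.22 kg, flat underside, pale glass in its top face. Lies flat on the ledge, glass up, so this point starts 8 mm above the ledge. x runs along the length, y across the 60 mm width (grip it so, on the long sides at mid-length), z up out of the glass. Ends alike: seat it either way round.
- stand: Fixed white three-point stand, any yaw. Origin: centre of its underside, on the ledge. Base 160 (x) x 60 x 10 mm. Three posts with black rubber pads 16 mm across, tops 42 mm up, at x,y = (40,20), (40,-20), (-48,0) mm. Steel end lips at x = +-73 mm rise to 50 mm: 12 mm free at each end of the mirror; long sides open. Seated, the mirror centre is 50 mm above the origin, its length along the stand x.
- comb_case_center (a point): Centre (half-way up) of a loose closed comb case, a look-alike bystander to be left alone: plain blue plastic with a thin dark seam and a small white stripe, 116 x 60 x 16 mm, no glass; lies flat on the ledge. x axis along its length.
Not all that is in view belongs to the job. Of the things that look like the part that bears mirror_center, take the one that is farthest from the robot's base at the start.

How it is judged:
At the end, for the whole second after the job is handed in: The mirror rests released and still on the stand, glass up: its centre within 14 mm of the stand's centre seen from above and 47 to 53 mm above the stand's underside, its length within 0.2 rad (11 degrees) of the stand's, level within 0.04 rad (2.3 degrees), so that all three pads bear (horizontal distance between mirror_center and stand below 0.014 m and angle between the x axis of mirror_center and the x axis of stand, either way round below 0.2 rad and angle between mirror_center's own z axis and vertical below 0.04 rad and z of mirror_center in the frame of stand between 0.047 and 0.053 m and contact force between mirror and stand above 0.4 N and linear speed of mirror below 0.02 m/s and angular speed of mirror below 0.1 rad/s and contact force between the fingers and mirror below 0.05 N); the robot touches nothing.
It fails at once if the comb case is shifted by more than 20 mm (distance of comb_case_center from where it was at the start of the episode above 0.02 m).
It fails at once if the mirror is dropped onto the stand (moves faster than 0.5 m/s within 60 mm of the stand's centre and less than 35 mm above its seat) (horizontal distance between mirror_center and stand below 0.06 m and z of mirror_center in the frame of stand below 0.085 m and linear speed of mirror above 0.5 m/s).
It also fails if it takes over 35 s, if anything falls off the work surface, if the arm or the gripper's body presses on something with over 40 N, if the wrist force passes 120 N, or if a joint passes its speed limit or range.

## Robot

A 6-joint arm with a two-finger parallel gripper is mounted at the origin on the work surface. World frame = base frame: x ahead of the robot, y to its left, z up, the work surface at z = 0. Lengths are in m, angles in rad, forces in N, time in s.
With the tool pointing down it reaches from about 0.35 to 0.875 m from the base axis. Payload 4.2 kg.
Tool frame: the origin (TCP) lies on the front face of the gripper's body, between the roots of the fingers; the fingertips stand 70 mm ahead of it and the grasp point (between the pads) lies r.grip_depth ahead of it (r.grip_depth is the distance from the TCP to the grasp point, in m); z points along the fingers, x is the direction in which the jaws open and shut, and the axes are right-handed (so a half turn about z gives the same grasp; the last joint's range is limited). The gripper opens to 87 mm and grips with 3 to 60 N. Pads are 19 mm wide; open, the fingers measure 117 mm over their backs; the gripper's body (75 mm by 190 mm) begins 51 mm behind the grasp point.
Start: joints at [1.605, 0.385, 0.008, 0, -1.194, -0.259], TCP at [0.139, 0.609, 0.292] pointing down, gripper open.
Joint ranges: [-3.14, 3.14], [-1.21, 2.06], [-1.07, 1.41], [-3.16, 2.05], [-2.99, -0.16], [-3.1, 3.1]. Speed limits (rad/s): [2.79, 2.79, 3.14, 3.14, 3.14, 3.14].

## Interface

Orientations are given as a rotation vector (axis times angle).
In Python, from station import r, optics gives the robot as it stands.
- The arm moves only by the tool jog_arm, never from a script. Its argument "moves" is a list of rows, each a list of 2 entries, a list of its own where there are three numbers: the shift along the tool's x, y, z in cm, then the turn about the tool's z in degrees. A call has 1 to 12 rows; each row is the pose to reach, as a shift and turn from the pose measured when the call began, along the tool's axes at that moment; what a row does not reach only later rows make up. A row lasts 1/12 s, in which the tool goes at most 41.7 mm and 7.16 degrees, less where a joint would pass 70% of its speed; a pose out of reach is approached as far as the arm can. A call with a gripper value outside its range is refused whole. "fingers" is the closure, from -1 (fully open) to 1 (shut), set as the call begins (left out, the last holds). The fingers move at their own pace and stop on an object; "squeeze" is the grip in N (left out, the last holds). Time passes only in rows, so rows that repeat a pose let the fingers close. It gives the time, the measured TCP pose, the force and the opening at its end, in the units of the state.
- r.read_state(): the state, without advancing time (a new reading comes with each control period).
- optics.read_camera(name): name is "scene" or "top"; returns the picture (400x640x3 uint8, red, green, blue); there is no depth.
- optics.camera_model(name): a dict with "fov_y" (degrees; the focal length in pixels is half the picture's height over the tangent of half this angle, whatever the lens; pixels are square), "cx", "cy" (the principal point, pixels), "R" (3x3) and "t" (3): a world point X has camera coordinates R X + t. Camera axes: x right, y down, z forward; pixel columns grow to the right and rows downward; lengths in m; the calibration is good to about 2 mm. A picture is of the moment at which its call begins. camera_model takes no time and is no camera call.
- r.sign_off(): hands the job in, once; it reports no verdict.
The state is a dict: "t": time; "joint_positions": joint angles; "qd": joint speeds; "effort": joint torques, N m; "ee_pos": TCP position; "eef_rot": TCP orientation; "ft_force": force on the tool from outside, world axes, zero at the start; "torque": the same for the moment, N m; "grip_width": finger opening in m.
Only numpy, scipy, OpenCV 4.12 (cv2) and the standard library are available. Lean on these libraries where they do the work, as an engineer would, in place of code of your own. Each camera call takes 0.05 s, during which the arm holds its last target.

## Working session

There is one attempt and no reset: what is moved stays moved. The work goes in short steps, Python scripts to look and compute and a tool call to move; the robot and the scene stay as the last step left them, time stands still between calls to the robot, and variables do not carry over. Pictures are saved under pics/ and viewed, and the job is handed in when it is done.

Besides the shell and the picture viewer there is one more tool, called after "Emit:" as name([rows], argument=value, ...), one row to a line, values as JSON. jog_arm: Moves the arm, as the interface text tells. Its arguments: {"type":"object","properties":{"moves":{"type":"array"},"fingers":{"type":"number"},"squeeze":{"type":"number"}},"required":["moves"]}

```bash
mkdir -p pics; ls; python3 - <<'E'
from station import r, optics
import cv2
for n in ("scene","top"):
    im=optics.read_camera(n); cv2.imwrite(f"pics/{n}0.png",im[:,:,::-1])
    print(n,optics.camera_model(n))
print(r.read_state(), r.grip_depth)
E
```

```text
pics
scene {'fov_y': 43.844955749640164, 'cx': 321.5198074764723, 'cy': 198.72444154405437, 'R': array([[ 0.75384154,  0.65703751, -0.00496438],
       [ 0.56368089, -0.65057567, -0.50893531],
       [-0.33761929,  0.38085825, -0.86079046]]), 't': array([-0.32051778, -0.19825574,  1.48571943])}
top {'fov_y': 42.31036567485328, 'cx': 320.8824846214185, 'cy': 211.84205739256848, 'R': array([[ 1.11976609e-01, -9.93710830e-01,  1.56493578e-04],
       [-9.69006977e-01, -1.09227742e-01, -2.21573416e-01],
       [ 2.20196996e-01,  2.46593963e-02, -9.75143680e-01]]), 't': array([0.01145931, 0.39216578, 1.37721155])}
{'t': 0.1, 'joint_positions': array([ 1.60461420e+00,  3.85522322e-01,  6.79653715e-03, -4.18204717e-04,
       -1.19397984e+00, -2.58598183e-01]), 'qd': array([-0.00127074, -0.00057655,  0.0037648 ,  0.00020982,  0.00056707,
        0.00107997]), 'effort': array([ 3.41961186e-05, -3.91692638e+01,  1.87936074e+01,  4.23183158e+00,
        1.34759804e-02, -7.13580516e-05]), 'ee_pos': array([0.13919924, 0.6089145 , 0.2912589 ]), 'eef_rot': array([ 1.95718901e+00, -2.45558484e+00,  2.04183717e-03]), 'ft_force': array([-0.51494838,  0.49941674,  0.76129644]), 'torque': array([ 0.05729557, -0.01059173,  0.03766533]), 'grip_width': 0.08689056292857773} 0.051
```

View pics/scene0.png

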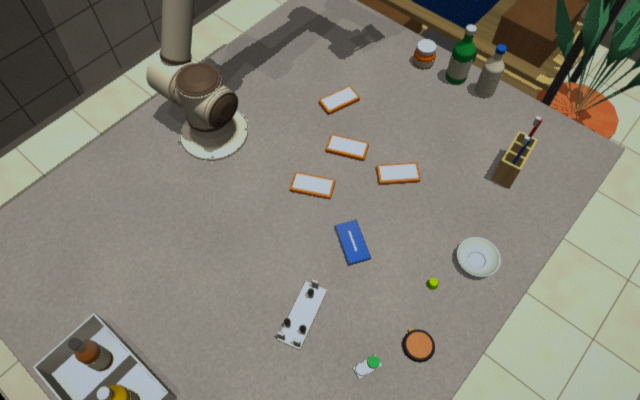

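View pics/top0.png

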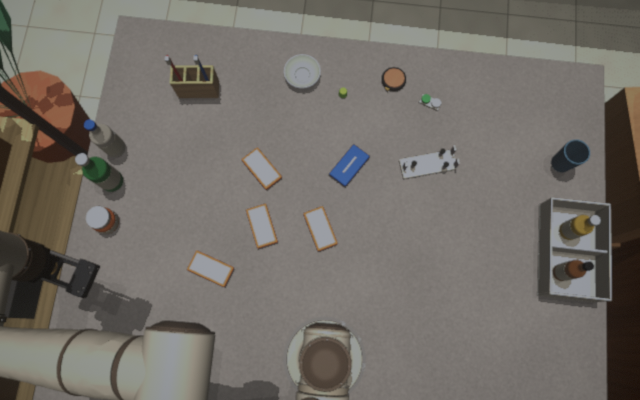

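The top view shows four orange-framed mirrors at about (262,168), (261,226), (321,229) and (211,268). The blue case is at (349,165) and the stand at (430,164). In the scene view the mirrors are at (398,173), (347,147), (312,185) and (339,100). Next I measure their distances from the base.

```bash
cat > h.py <<'E'
import numpy as np, cv2
from station import r, optics
def ray(n,uv,z):
    m=optics.camera_model(n); f=200/np.tan(np.radians(m['fov_y']/2))
    uv=np.atleast_2d(np.asarray(uv,float)); 
    d=np.c_[(uv[:,0]-m['cx'])/f,(uv[:,1]-m['cy'])/f,np.ones(len(uv))]@m['R']
    C=-m['R'].T@m['t']
    return C+d*((z-C[2])/d[:,2])[:,None]
def proj(n,X):
    m=optics.camera_model(n); f=200/np.tan(np.radians(m['fov_y']/2))
    c=np.atleast_2d(X)@m['R'].T+m['t']; return np.c_[f*c[:,0]/c[:,2]+m['cx'],f*c[:,1]/c[:,2]+m['cy']]
def rects(n,mask,z,amin=150,amax=3000):
    cs,_=cv2.findContours(mask.astype(np.uint8),cv2.RETR_EXTERNAL,cv2.CHAIN_APPROX_NONE); out=[]
    for c in cs:
        (u,v),wh,_=cv2.minAreaRect(c)
        if amin<wh[0]*wh[1]<amax:
            P=ray(n,c[:,0,:],z)[:,:2]
            (x,y),(w,h),a=cv2.minAreaRect((P*1000).astype(np.float32))
            if w<h: a+=90; w,h=h,w
            out.append(dict(px=(round(u),round(v)),xy=np.round([x,y],1),L=round(w),W=round(h),yaw=round((a+90)%180-90,1),dist=round(float(np.hypot(x,y)))))
    return out
E
python3 - <<'E'
from h import *
for n in ("top","scene"):
    im=cv2.imread(f"pics/{n}0.png"); hsv=cv2.cvtColor(im,cv2.COLOR_BGR2HSV); H,S,V=[hsv[:,:,i].astype(int) for i in range(3)]
    print(n)
    for q in rects(n,(H<20)&(S>120)&(V>90),0.012): print('or',q)
    for q in rects(n,(H>100)&(H<130)&(S>120)&(V>60),0.012): print('bl',q)
    print(proj(n,[0,0,0]))
    if n=="top":cv2.imwrite("pics/c1.png",cv2.resize(im[130:270,170:470],None,fx=2.6,fy=2.6,interpolation=2))
im=cv2.imread("pics/top0.png");a=cv2.resize(im[135:195,390:470],(800,600),interpolation=2);cv2.imwrite("pics/c2.png",a)
im=cv2.imread("pics/scene0.png");a=cv2.resize(im[270:360,250:350],(660,594),interpolation=2);cv2.imwrite("pics/c3.png",a)
E
```

```text
top
or {'px': (314, 234), 'xy': array([331. ,  67.8]), 'L': 124, 'W': 51, 'yaw': 52.8, 'dist': 338}
or {'px': (258, 175), 'xy': array([482.2, 247.8]), 'L': 124, 'W': 52, 'yaw': 72.9, 'dist': 542}
or {'px': (42, 142), 'xy': array([513.5, 884.5]), 'L': 61, 'W': 46, 'yaw': 62.1, 'dist': 1023}
or {'px': (47, 96), 'xy': array([654.9, 902.3]), 'L': 244, 'W': 115, 'yaw': 52.3, 'dist': 1115}
bl {'px': (349, 165), 'xy': array([542.5,  -8.8]), 'L': 114, 'W': 57, 'yaw': -32.0, 'dist': 543}
[[325.18284911 359.01105326]]
scene
or {'px': (87, 353), 'xy': array([ 260.2, -636.5]), 'L': 45, 'W': 30, 'yaw': 68.1, 'dist': 688}
or {'px': (419, 345), 'xy': array([ 827.2, -117.7]), 'L': 60, 'W': 60, 'yaw': 41.0, 'dist': 836}
or {'px': (312, 185), 'xy': array([349.1,  47.9]), 'L': 117, 'W': 65, 'yaw': 27.5, 'dist': 352}
or {'px': (398, 173), 'xy': array([505. , 234.5]), 'L': 118, 'W': 66, 'yaw': 45.8, 'dist': 557}
or {'px': (347, 147), 'xy': array([338.4, 211.3]), 'L': 117, 'W': 66, 'yaw': 24.3, 'dist': 399}
or {'px': (339, 100), 'xy': array([205.8, 335. ]), 'L': 117, 'W': 65, 'yaw': 72.1, 'dist': 393}
or {'px': (588, 107), 'xy': array([796. , 809.1]), 'L': 207, 'W': 153, 'yaw': -0.1, 'dist': 1135}
or {'px': (424, 56), 'xy': array([296.9, 659.3]), 'L': 69, 'W': 50, 'yaw': 32.6, 'dist': 723}
or {'px': (533, 11), 'xy': array([ 467.4, 1090.6]), 'L': 176, 'W': 172, 'yaw': 88.5, 'dist': 1187}
or {'px': (385, 10), 'xy': array([ 58.8, 757.4]), 'L': 184, 'W': 44, 'yaw': 0.0, 'dist': 760}
bl {'px': (352, 242), 'xy': array([542.6, -13.8]), 'L': 115, 'W': 59, 'yaw': -32.1, 'dist': 543}
[[214.3111326  132.41069553]]
```

View pics/c1.png

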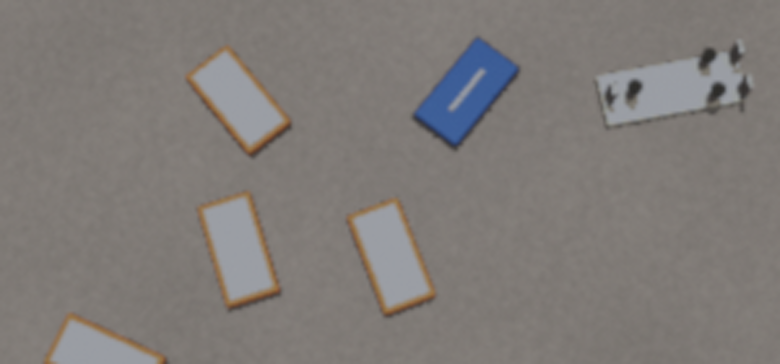

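View pics/c2.png

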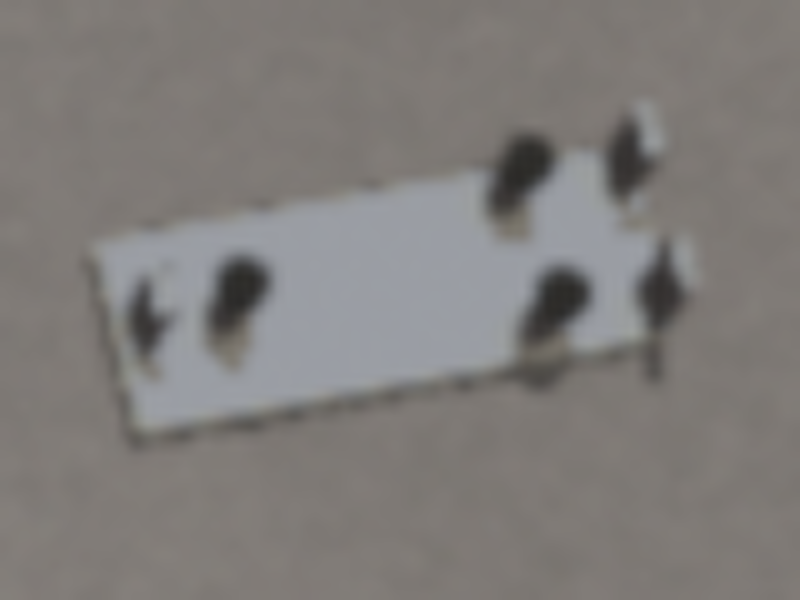

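View pics/c3.png

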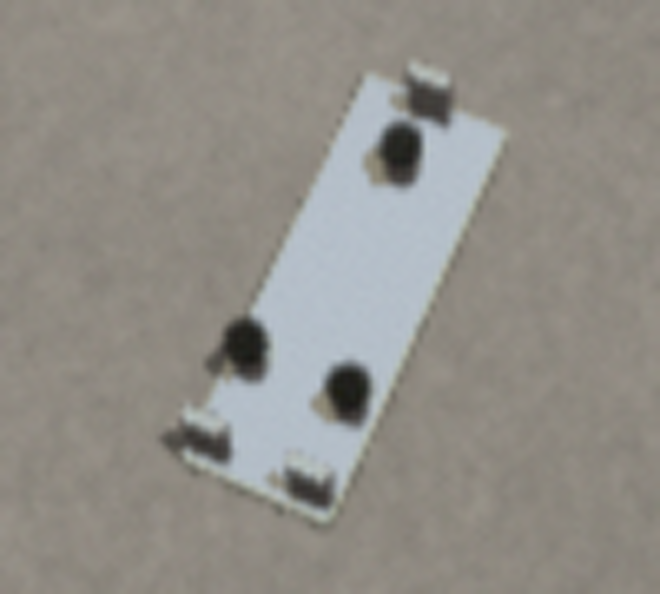

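```bash
python3 - <<'E'
from h import *
def tri(a,b):
    A=[];B=[]
    for n,uv in (("top",a),("scene",b)):
        m=optics.camera_model(n);f=200/np.tan(np.radians(m['fov_y']/2))
        x=(uv[0]-m['cx'])/f;y=(uv[1]-m['cy'])/f;R,t=m['R'],m['t']
        A+= [R[0]-x*R[2],R[1]-y*R[2]];B+=[x*t[2]-t[0],y*t[2]-t[1]]
    s=np.linalg.lstsq(np.array(A),np.array(B),rcond=None);return s[0],s[1]
top=[(442.6,150.8),(446.4,164.3),(414.3,163.3)];sc=[(287.4,321.2),(302.9,328.3),(310.9,291.7)]
# match: scene order trial
top=np.array(top)-.4;sc=np.array(sc)-.4
for z in (0.042,):
    for n,p in(("top",top),("scene",sc)):
        P=ray(n,p,z)[:,:2]*1000;print(n,P.round(1))
        # fit model by rigid (pads (40,20),(40,-20),(-48,0)), either order
        for q in ([(40,20),(40,-20),(-48,0)],[(40,-20),(40,20),(-48,0)]):
            q=np.array(q,float);qc=q.mean(0);pc=P.mean(0)
            H=(q-qc).T@(P-pc);a=np.arctan2(H[0,1]-H[1,0],H[0,0]+H[1,1]);R=np.array([[np.cos(a),-np.sin(a)],[np.sin(a),np.cos(a)]])
            res=np.linalg.norm((q-qc)@R.T+pc-P,axis=1);print(' centre',(pc-R@qc).round(1),np.degrees(a).round(1),res.round(1))
print("base corners top",ray("top",np.array([(95,243),(135,440),(655,345)])/10+[390,135]-.4,.01).round(4)[:,:2]*1000)
print("base corners scene",ray("scene",np.array([(367,75),(505,132),(327,522),(185,457)])/6.6+[250,270]-.4,.01).round(4)[:,:2]*1000)
for n,box in(("top",(235,140,290,200)),("scene",(370,155,425,192))):
    im=cv2.imread(f"pics/{n}0.png"); hsv=cv2.cvtColor(im,cv2.COLOR_BGR2HSV); H,S,V=[hsv[:,:,i].astype(int) for i in range(3)]
    x0,y0,x1,y1=box
    B=im[:,:,0].astype(int);bg=np.median(im[y0:y1,x0:x1].reshape(-1,3),axis=0);print(bg)
    gl=(B-im[:,:,2].astype(int)>0)&(V>125); 
    for nm,mk,z in(("glass",gl,.016),("frame+glass",gl|((S>90)&(H<25)&(V>80)),.014)):
        k=np.zeros_like(mk);k[y0:y1,x0:x1]=mk[y0:y1,x0:x1]
        for q in rects(n,k,z):print(n,nm,q)
    if n=='top':
      c=np.array(im[y0:y1,x0:x1]);cv2.imwrite("pics/m1.png",cv2.resize(c,None,fx=9,fy=9,interpolation=0))
E
```

```text
top [[ 604.5 -265.9]
 [ 565.7 -278.9]
 [ 558.6 -189. ]]
 centre [ 573.  -234.4] -72.2 [0.6 0.5 0.3]
 centre [ 573.1 -234.4] -72.5 [40.6 40.4  0.3]
scene [[ 565.5 -282.3]
 [ 603.7 -271. ]
 [ 559.  -193.2]]
 centre [ 572.9 -238.7] -72.8 [40.  39.9  0.5]
 centre [ 572.9 -238.7] -73.0 [0.4 0.1 0.5]
base corners top [[ 577.  -150.5]
 [ 519.3 -166.5]
 [ 564.3 -312.7]]
base corners scene [[ 522.8 -173.6]
 [ 576.7 -156.6]
 [ 623.3 -306. ]
 [ 570.  -322.3]]
[119. 123. 128.]
top glass {'px': (261, 167), 'xy': array([505.5, 241.1]), 'L': 100, 'W': 43, 'yaw': 45.7, 'dist': 560}
top frame+glass {'px': (261, 168), 'xy': array([503.7, 240.4]), 'L': 118, 'W': 60, 'yaw': 45.7, 'dist': 558}
[129. 138. 145.]
scene glass {'px': (398, 172), 'xy': array([504.6, 235.6]), 'L': 102, 'W': 43, 'yaw': 45.7, 'dist': 557}
scene frame+glass {'px': (398, 173), 'xy': array([505.4, 233.3]), 'L': 118, 'W': 68, 'yaw': 45.7, 'dist': 557}
```

View pics/m1.png

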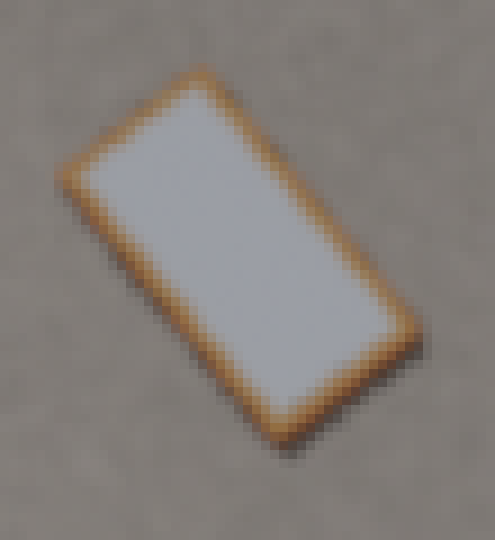

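The target is the mirror at top (262,168), 557 mm from the base. The others are at 352, 393 and 399 mm, so it is the farthest. The enlarged crop shows an orange frame with pale glass. Both views agree on where the mirror and stand lie relative to each other: mirror (505,238) at yaw 45.7°, stand (573,-236.5) at yaw -72.6°.

```bash
cat >> h.py <<'E'
from scipy.spatial.transform import Rotation as Ro
def go(x,y,z,yaw):
    s=r.read_state();R=Ro.from_rotvec(s['eef_rot']).as_matrix()
    cur=np.degrees(np.arctan2(R[1,0],R[0,0]))
    print('t',s['t'],'pos',s['ee_pos'].round(4),'yaw',cur.round(2),'tilt',np.degrees(np.arccos(-R[2,2])).round(2),'w',round(s['grip_width'],4),'F',s['ft_force'].round(1))
    print('shift cm',(R.T@(np.array([x,y,z])-s['ee_pos'])*100).round(2),'turn',round((cur-yaw+180)%360-180,2),'j6',s['joint_positions'][5].round(2))
E
python3 -c "
from h import *
go(.505,.238,.16,135.7)"
```

```text
t 0.1 pos [0.1392 0.6089 0.2913] yaw -102.89 tilt 0.11 w 0.0869 F [-0.5  0.5  0.8]
shift cm [ 27.97 -43.93  13.19] turn 121.41 j6 -0.26
```

Emit:
jog_arm([
  [[4,-6,0],7],
  [[8,-12,1],14],
  [[12,-18,2],21],
  [[15,-23.5,3],28],
  [[18,-28,4],35],
  [[20.5,-32,5],42],
  [[23,-36,6],49],
  [[25,-39,7],56],
  [[26.5,-41.5,8],63],
  [[27.5,-43.2,9],70],
  [[28,-43.9,9.5],77],
  [[28,-43.9,9.5],84],
], fingers=-1)

```text
t: 1.1
ee_pos: [0.4844, 0.2574, 0.2049]
eef_rot: [-0.198, -3.135, 0.003]
ft_force: [0.4, 0.8, -0.8]
grip_width: 0.0869
```

```bash
python3 -c "
from h import *
go(.505,.238,.15,135.7)"
```

```text
t 1.1 pos [0.4844 0.2574 0.2049] yaw 172.77 tilt 0.12 w 0.0869 F [ 0.4  0.8 -0.8]
shift cm [-2.29 -1.66  5.5 ] turn 37.07 j6 -0.91
```

```bash
python3 -c "
from h import *
print(r.read_state()['joint_positions'].round(3),r.read_state()['qd'].round(3))"
```

```text
[ 0.785  0.337 -0.304  0.001 -0.932 -0.911] [-0.92   0.356  0.131  0.005  0.232 -0.54 ]
```

Emit:
jog_arm([
  [[-1,-0.8,1],7],
  [[-2,-1.5,2.5],14],
  [[-2.3,-1.66,4],21],
  [[-2.3,-1.66,5],28],
  [[-2.3,-1.66,5.5],35],
  [[-2.3,-1.66,5.5],37.1],
  [[-2.3,-1.66,5.5],37.1],
  [[-2.3,-1.66,5.5],37.1],
])

```text
t: 1.77
ee_pos: [0.505, 0.2379, 0.1497]
eef_rot: [-1.183, -2.91, 0.004]
ft_force: [-0.7, -1.1, 0.1]
grip_width: 0.0868
```

```bash
python3 - <<'E'
from h import *
for n,b in(("top",(210,120,310,195)),("scene",(340,110,460,200))):
    im=optics.read_camera(n)[:,:,::-1];x0,y0,x1,y1=b
    cv2.imwrite(f"pics/{n}1.png",cv2.resize(im[y0:y1,x0:x1],None,fx=6,fy=6,interpolation=2))
go(.505,.238,.073,135.7)
E
```

```text
t 1.8667 pos [0.5051 0.2381 0.1501] yaw 135.73 tilt 0.1 w 0.0868 F [-0.5  0.7 -0.6]
shift cm [ 0.01 -0.    7.71] turn 0.03 j6 -1.5
```

View pics/scene1.png

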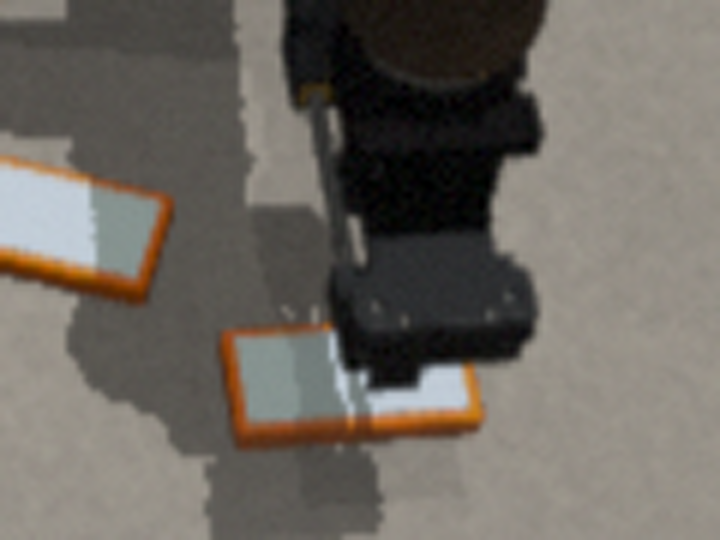

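View pics/top1.png

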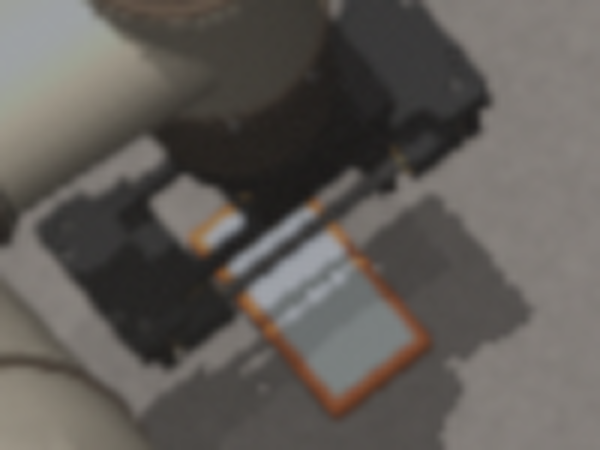

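The gripper straddles the mirror's long sides at mid-length and is aligned with it. I'll go down and close.

Emit:
jog_arm([
  [[0,0,2],0],
  [[0,0,4],0],
  [[0,0,5.5],0],
  [[0,0,6.5],0],
  [[0,0,7.2],0],
  [[0,0,7.6],0],
  [[0,0,7.7],0],
  [[0,0,7.7],0],
])

```text
t: 2.53
ee_pos: [0.5053, 0.2382, 0.0734]
eef_rot: [1.183, 2.91, -0.002]
ft_force: [-0.6, -0.4, 0.5]
grip_width: 0.0873
```

Emit:
jog_arm([
  [[0,0,0],0],
  [[0,0,0],0],
  [[0,0,0],0],
  [[0,0,0],0],
  [[0,0,0],0],
  [[0,0,0],0],
  [[0,0,0],0],
  [[0,0,0],0],
  [[0,0,0],0],
  [[0,0,0],0],
], fingers=1, squeeze=25)

```text
t: 3.37
ee_pos: [0.5054, 0.2383, 0.0737]
eef_rot: [1.183, 2.909, -0.001]
ft_force: [-2.1, 0.4, 4.0]
grip_width: 0.0596
```

Emit:
jog_arm([
  [[0,0,-0.5],0],
  [[0,0,-1.5],0],
  [[0,0,-3],0],
  [[0,0,-5],0],
  [[0,0,-7],0],
  [[0,0,-9],0],
  [[0,0,-11],0],
  [[0,0,-12],0],
  [[0,0,-12],0],
  [[0,0,-12],0],
])

```text
t: 4.2
ee_pos: [0.505, 0.2383, 0.1937]
eef_rot: [1.184, 2.91, -0.001]
ft_force: [-0.1, -0.0, -1.5]
grip_width: 0.0598
```

```bash
python3 - <<'E'
from h import *
for n,b in(("top",(210,110,310,195)),("scene",(340,90,460,190))):
    im=optics.read_camera(n)[:,:,::-1];x0,y0,x1,y1=b
    cv2.imwrite(f"pics/{n}2.png",cv2.resize(im[y0:y1,x0:x1],None,fx=6,fy=6,interpolation=2))
go(.573,-.2365,.19,-162.6)
E
```

```text
t 4.3 pos [0.5045 0.2379 0.1922] yaw 135.73 tilt 0.2 w 0.0596 F [-0.1  0.3 -2.4]
shift cm [-38.02 -29.19   0.34] turn -61.67 j6 -1.5
```

View pics/scene2.png

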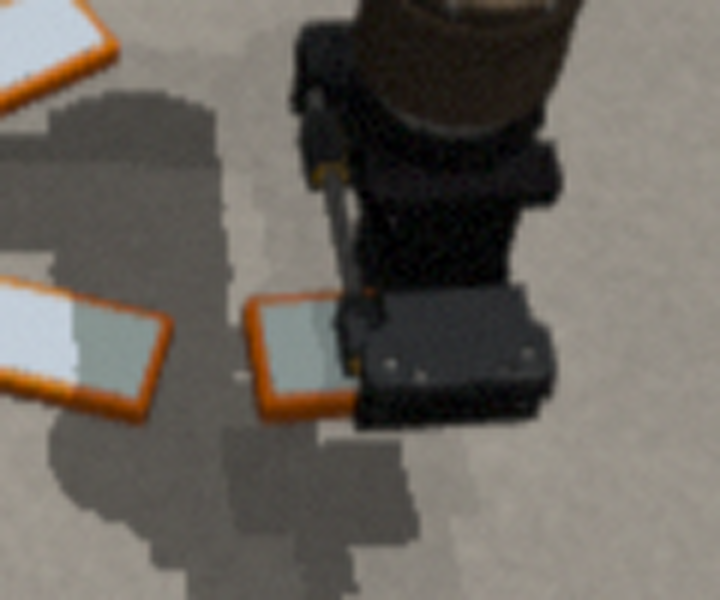

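View pics/top2.png

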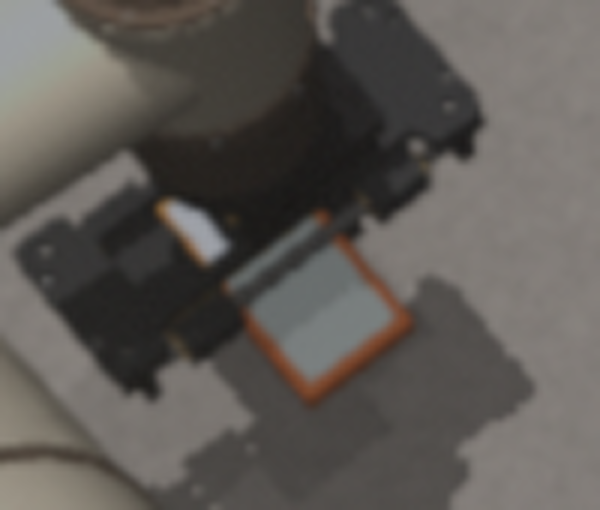

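The mirror is lifted, level, with the grip still at 60 mm. Now I carry it over, above the comb case.

Emit:
jog_arm([
  [[-0.8,-0.6,0],-2],
  [[-2.4,-1.8,0],-6],
  [[-4.8,-3.7,0],-10],
  [[-7.4,-5.7,0],-15],
  [[-10.1,-7.8,0],-20],
  [[-12.9,-9.9,0],-25],
  [[-15.7,-12.1,0],-30],
  [[-18.5,-14.2,0],-35],
  [[-21.3,-16.4,0],-40],
  [[-24.1,-18.5,0],-45],
  [[-26.9,-20.6,0],-50],
  [[-29.4,-22.6,0],-54],
])

```text
t: 5.3
ee_pos: [0.5567, -0.1312, 0.1914]
eef_rot: [0.271, -3.124, 0.004]
ft_force: [0.7, 0.1, -1.9]
grip_width: 0.0596
```

```bash
python3 -c "
from h import *
go(.573,-.2365,.19,-162.6)"
```

```text
t 5.3 pos [ 0.5567 -0.1312  0.1914] yaw -170.07 tilt 0.34 w 0.0596 F [ 0.7  0.1 -1.9]
shift cm [  0.21 -10.66   0.16] turn -7.47 j6 0.12
```

Emit:
jog_arm([
  [[0.2,-4,0.1],-5],
  [[0.2,-6.8,0.1],-7],
  [[0.2,-8.8,0.1],-7.5],
  [[0.2,-10,0.1],-7.5],
  [[0.2,-10.6,0.1],-7.5],
  [[0.2,-10.66,0.1],-7.5],
  [[0.2,-10.66,0.1],-7.5],
  [[0.2,-10.66,0.1],-7.5],
])

```text
t: 5.97
ee_pos: [0.573, -0.2353, 0.1904]
eef_rot: [0.477, -3.099, 0.002]
ft_force: [-0.3, 1.2, -1.4]
grip_width: 0.0599
```

```bash
python3 - <<'E'
from h import *
for n,b in(("top",(370,90,490,190)),("scene",(240,230,360,330))):
    im=optics.read_camera(n)[:,:,::-1];x0,y0,x1,y1=b
    cv2.imwrite(f"pics/{n}3.png",cv2.resize(im[y0:y1,x0:x1],None,fx=6,fy=6,interpolation=2))
go(.573,-.2365,.13,-162.6)
E
```

```text
t 6.0667 pos [ 0.5732 -0.2353  0.1908] yaw -162.48 tilt 0.33 w 0.0594 F [ 0.4 -0.4 -1.9]
shift cm [ 0.02 -0.1   6.08] turn 0.12 j6 0.43
```

View pics/scene3.png

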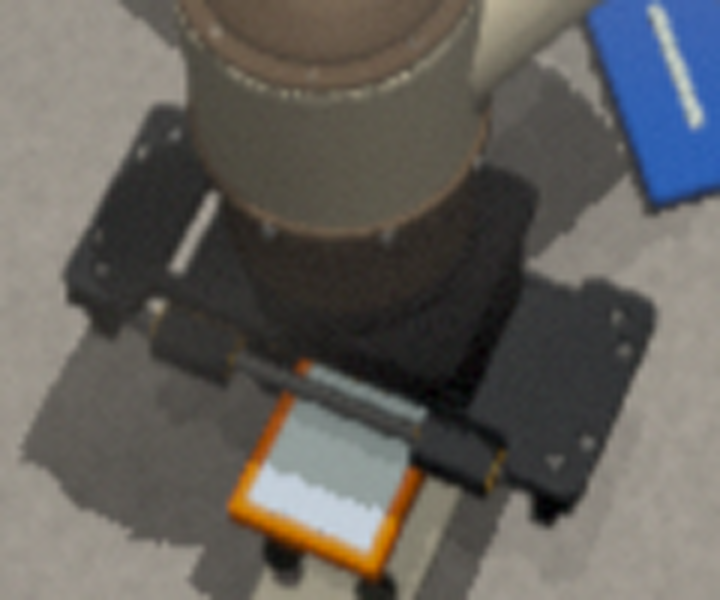

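View pics/top3.png

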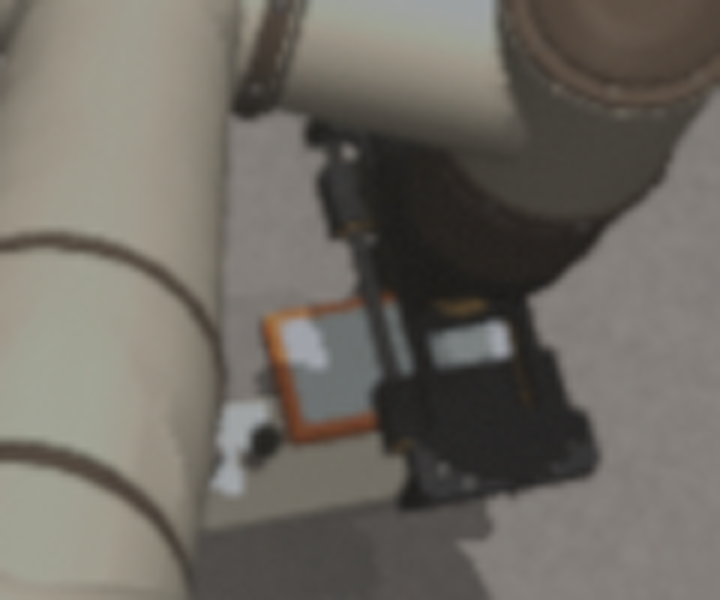

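```bash
python3 - <<'E'
from h import *
a=np.radians(-72.6);u=np.array([np.cos(a),np.sin(a)]);v=np.array([-u[1],u[0]])
S=np.array([.573,-.2365])
for n,p,z in(("scene",np.array([(230,515),(380,577)])/6+[240,230]-.4,.117),("top",np.array([(266,318),(298,442)])/6+[370,90]-.4,.125)):
    P=ray(n,p,z)[:,:2]-S; print(n,(P@u*1000).round(1),(P@v*1000).round(1))
E
```

```text
scene [57.1 56. ] [-29.9  29.5]
top [-57.1 -56.5] [ 31.9 -27.1]
```

The mirror's visible ends lie at +57 and -57 mm along the stand (nominal ±58) and it is centred sideways to about 2 mm. I'll lower it, expecting contact at TCP z of about 0.1157.

Emit:
jog_arm([
  [[0,-0.1,1],0],
  [[0,-0.1,2.5],0],
  [[0,-0.1,4],0],
  [[0,-0.1,5.3],0],
  [[0,-0.1,6.2],0],
  [[0,-0.1,6.7],0],
  [[0,-0.1,7.0],0],
  [[0,-0.1,7.1],0],
  [[0,-0.1,7.1],0],
  [[0,-0.1,7.1],0],
])

```text
t: 6.9
ee_pos: [0.5736, -0.2365, 0.1205]
eef_rot: [0.478, -3.101, 0.004]
ft_force: [-0.0, 0.5, -1.4]
grip_width: 0.0596
```

Emit:
jog_arm([
  [[0,0,0.1],0],
  [[0,0,0.2],0],
  [[0,0,0.3],0],
  [[0,0,0.35],0],
  [[0,0,0.4],0],
  [[0,0,0.4],0],
  [[0,0,0.4],0],
])

```text
t: 7.48
ee_pos: [0.5735, -0.2365, 0.1164]
eef_rot: [0.478, -3.101, 0.004]
ft_force: [-0.0, -0.2, -1.3]
grip_width: 0.0598
```

```bash
python3 - <<'E'
from h import *
go(.573,-.2365,.1157,-162.6)
for n,b in(("top",(370,110,490,200)),("scene",(240,250,360,360))):
    im=optics.read_camera(n)[:,:,::-1];x0,y0,x1,y1=b
    cv2.imwrite(f"pics/{n}4.png",cv2.resize(im[y0:y1,x0:x1],None,fx=5,fy=5,interpolation=2))
go(.573,-.2365,.1157,-162.6)
E
```

```text
t 7.4833 pos [ 0.5735 -0.2365  0.1164] yaw -162.47 tilt 0.28 w 0.0598 F [-0.  -0.2 -1.3]
shift cm [0.05 0.02 0.07] turn 0.13 j6 0.43
t 7.5833 pos [ 0.5736 -0.2365  0.1165] yaw -162.47 tilt 0.28 w 0.0598 F [ 0.1 -0.2 -1.8]
shift cm [0.05 0.02 0.08] turn 0.13 j6 0.43
```

View pics/scene4.png

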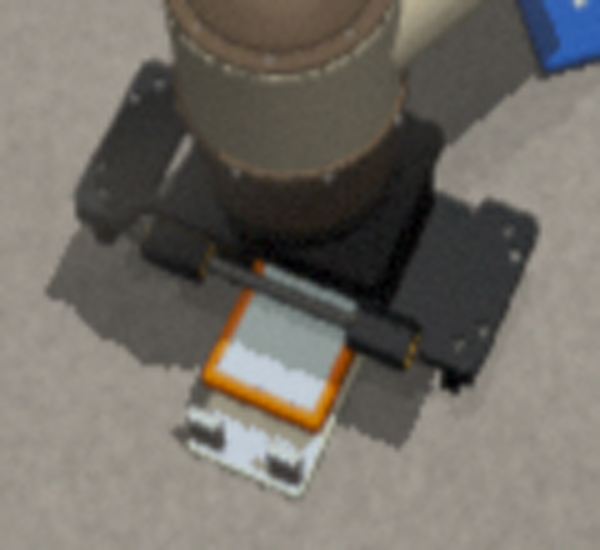

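Emit:
jog_arm([
  [[0,0,0.03],0],
  [[0,0,0.06],0],
  [[0,0,0.09],0],
  [[0,0,0.12],0],
  [[0,0,0.12],0],
  [[0,0,0.12],0],
])

```text
t: 8.08
ee_pos: [0.5736, -0.2365, 0.1158]
eef_rot: [0.478, -3.101, 0.004]
ft_force: [-1.9, 1.2, 1.8]
grip_width: 0.0596
```

Contact: the vertical force went from -1.6 to +1.8 N. I'll press down slightly more so all three pads meet, then open.

Emit:
jog_arm([
  [[0,0,0.03],0],
  [[0,0,0.05],0],
  [[0,0,0.05],0],
  [[0,0,0.05],0],
], squeeze=6)

```text
t: 8.42
ee_pos: [0.5736, -0.2365, 0.1157]
eef_rot: [0.478, -3.101, 0.004]
ft_force: [-2.5, 1.2, 6.1]
grip_width: 0.0597
```

Emit:
jog_arm([
  [[0,0,0],0],
  [[0,0,0],0],
  [[0,0,0],0],
  [[0,0,0],0],
  [[0,0,0],0],
  [[0,0,0],0],
  [[0,0,0],0],
  [[0,0,0],0],
], fingers=-1)

```text
t: 9.08
ee_pos: [0.5736, -0.2365, 0.1157]
eef_rot: [0.479, -3.101, 0.004]
ft_force: [0.7, -0.3, -0.5]
grip_width: 0.0865
```

Emit:
jog_arm([
  [[0,0,-0.5],0],
  [[0,0,-1.5],0],
  [[0,0,-3],0],
  [[0,0,-5],0],
  [[0,0,-8],0],
  [[0,0,-11],0],
  [[0,0,-14],0],
  [[0,0,-16],0],
  [[0,0,-16],0],
])

```text
t: 9.83
ee_pos: [0.5762, -0.2368, 0.2831]
eef_rot: [-0.479, 3.097, -0.013]
ft_force: [0.4, -0.7, 1.5]
grip_width: 0.087
```

Emit:
jog_arm([
  [[0,3,0],0],
  [[0,6,0],0],
  [[0,10,0],0],
  [[0,14,0],0],
  [[0,18,0],0],
  [[0,22,0],0],
  [[0,26,0],0],
  [[0,30,0],0],
  [[0,33,0],0],
  [[0,35,0],0],
  [[0,35,0],0],
  [[0,35,0],0],
])

```text
t: 10.83
ee_pos: [0.4699, 0.0977, 0.2803]
eef_rot: [-0.483, 3.096, -0.013]
ft_force: [0.8, 0.0, -0.0]
grip_width: 0.0872
```

```bash
python3 - <<'E'
from h import *
for n,b in(("top",(370,110,490,200)),("scene",(230,200,390,360))):
    im=optics.read_camera(n)[:,:,::-1].copy();x0,y0,x1,y1=b
    cv2.imwrite(f"pics/{n}5f.png",im)
    cv2.imwrite(f"pics/{n}5.png",cv2.resize(im[y0:y1,x0:x1],None,fx=3.7 if n=='scene' else 6,fy=3.7 if n=='scene' else 6,interpolation=2))
    hsv=cv2.cvtColor(im,cv2.COLOR_BGR2HSV); H,S,V=[hsv[:,:,i].astype(int) for i in range(3)]
    k=np.zeros(H.shape,bool);k[y0:y1,x0:x1]=((H<22)&(S>100)&(V>80))[y0:y1,x0:x1]
    for q in rects(n,k,.055):print(n,q)
    for q in rects(n,(H>100)&(H<130)&(S>120)&(V>60),0.012): print('bl',q)
go(.5,0,.3,0)
E
```

```text
top {'px': (430, 165), 'xy': array([ 552.1, -233.4]), 'L': 126, 'W': 53, 'yaw': 83.6, 'dist': 599}
bl {'px': (349, 165), 'xy': array([542.2,  -8.8]), 'L': 114, 'W': 58, 'yaw': -32.0, 'dist': 542}
scene {'px': (302, 309), 'xy': array([ 574.6, -240. ]), 'L': 119, 'W': 61, 'yaw': -72.5, 'dist': 623}
bl {'px': (352, 242), 'xy': array([542.5, -13.7]), 'L': 115, 'W': 59, 'yaw': -32.0, 'dist': 543}
t 10.9333 pos [0.4703 0.0965 0.28  ] yaw -162.41 tilt 0.65 w 0.0866 F [ 0.3 -0.3 -0.4]
shift cm [  0.07 -10.11  -1.91] turn -162.41 j6 -0.25
```

View pics/scene5.png

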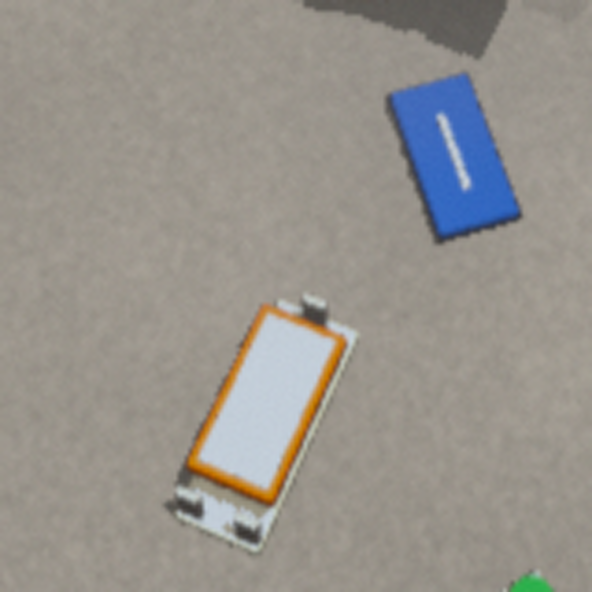

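View pics/top5.png

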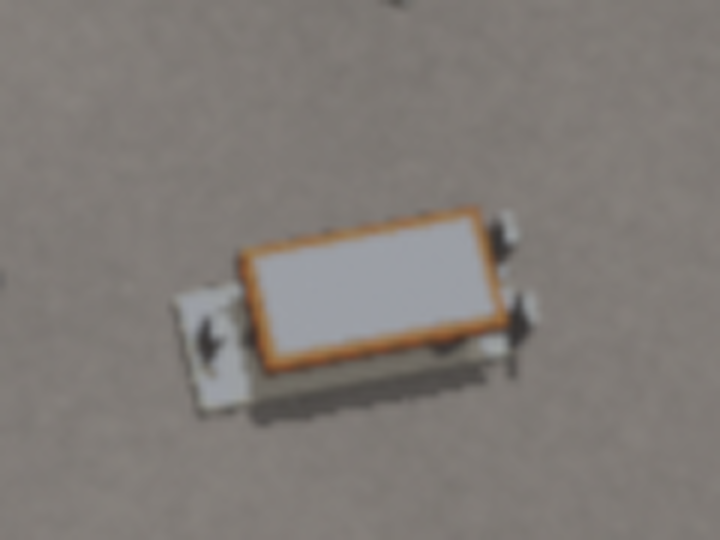

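The mirror rests between the lips, glass up. In the scene view it is at (574.6,-240.0) at -72.5°, against the stand's (572.9,-238.7) at -73°. I'll check the top view with a fuller mask, since the frame-only mask was broken there, and then hand in.

```bash
python3 - <<'E'
from h import *
p=np.array([(240,255),(475,208),(508,325),(272,368)])/6+[370,110]-.4
P=ray("top",p,.056)[:,:2]*1000
print("corner mean",P.mean(0).round(1),"sides",[np.linalg.norm(P[i]-P[i-1]).round(1) for i in range(4)],"yaw",np.degrees(np.arctan2(*(P[1]-P[0]+P[2]-P[3])[::-1])).round(1))
print(np.abs(r.read_state()['qd']).max().round(3)); r.sign_off()
E
```

```text
corner mean [ 574.5 -235.8] sides [np.float64(56.5), np.float64(113.3), np.float64(58.7), np.float64(112.3)] yaw -72.3
0.016
the job is handed in; nothing more can be done
```

I picked up the orange-framed mirror farthest from the base (about 557 mm out; the other three were at 352–399 mm) and set it glass up on the stand. I then let go, backed the arm away and handed the job in at about 10.9 s. I lowered it slowly until it touched; the force read about 6 N upward before I opened the fingers.

**Position and angle:** after release, both cameras put the mirror's centre about 2 mm from the stand's, and its length within 1° of the stand's.
- Scene camera: mirror (574.6, -240.0) mm, stand (572.9, -238.7) mm.
- Top camera: mirror (574.5, -235.8) mm, stand (573.0, -234.4) mm.

**Comb case:** it did not move; both cameras read it within 0.3 mm of where it started.

**Checks that disagreed or fell short:**
- The two cameras differ by 4–5 mm in absolute y. I averaged them for aiming, and compared mirror and stand within each camera for the final check.
- The automatic colour check on the last top picture picked up only part of the frame, so I used the mirror's corners read by eye instead.
- I did not measure level directly. It rests on the even look of the last pictures, and on contact coming where expected: the tool was at 115.8 mm, against 115.7 mm predicted for a seated mirror.

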